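# Set the ultrasonic cleaner's programme dial by clicks and start it

## Robot

A 6-joint arm with a two-finger parallel gripper is mounted at the origin on the work surface. World frame = base frame: x ahead of the robot, y to its left, z up, the work surface at z = 0. Lengths are in m, angles in degrees, forces in N, time in s.
With the tool pointing down it reaches from about 0.35 to 0.875 m from the base axis. Payload 4.2 kg.
Tool frame: the origin (TCP) lies at the very end of the fingers, on their centre line; the grasp point (between the pads) lies 19 mm behind it (r.grip_point_offset is the distance from the TCP to the grasp point, in m); z points along the fingers, y is the line along which they close (so a half turn about z gives the same grasp; the last joint's range is limited). The gripper opens to 87 mm and grips with 3 to 60 N. Pads are 19 mm wide; open, the fingers measure 117 mm over their backs; the gripper's body (75 mm by 190 mm) begins 51 mm behind the grasp point.
Start: joints at [91.765, 22.042, 0.453, 0, -68.411, -14.817], TCP at [0.141, 0.609, 0.223] pointing down, gripper open.
Joint ranges: [-179.83, 179.83], [-69.29, 118.12], [-61.27, 80.66], [-181.25, 117.63], [-171.15, -9.14], [-177.46, 177.46]. Speed limits (degrees/s): [159.86, 159.86, 180, 180, 180, 180].

## Interface

Orientations are given as a 3x3 rotation matrix whose columns are the frame's x, y, z axes.
In Python, from station import r, cams gives the robot as it stands. The module is installed in compiled form; this text tells all that it offers.
- The arm moves only by the shell command python3 -m handwheel 'ROWS'. ROWS is JSON, a list that holds one entry, the list of rows, each a list of 7 numbers: the turn, a rotation vector about the tool's x, y, z in units of 6 degrees (1.0 is 6 degrees), then the shift along the tool's x, y, z in m, then the finger opening in m, from 0 to 0.087. In form: [[[ax, ay, az, x, y, z, jaw], ...]]. A call has 1 to 12 rows; each row shifts and turns the commanded pose from where the row before left it, along the tool's axes as they then stand; what a row does not reach is not made up. A row lasts 1/10 s, in which the tool goes at most 50 mm and 8.59 degrees, less where a joint would pass 70% of its speed; a pose out of reach is approached as far as the arm can. A call with a gripper value outside its range is refused whole. The fingers move at their own pace and stop on an object; the grip force is fixed at half the most. Time passes only in rows, so rows that do not move let the fingers close. It gives the time, the measured TCP pose, the force, the opening and the grip force at its end, in the units of the state.
- r.sense(): the state, without advancing time (a new reading comes with each control period).
- cams.capture(name): name is "scene" or "top"; returns the picture (480x640x3 uint8, red, green, blue); there is no depth.
- cams.get_calibration(name): a dict with "camera_matrix" (3x3 intrinsics, pixels), "rvec" (rotation vector, rad) and "tvec" (3), from world to camera coordinates, as OpenCV has them. Camera axes: x right, y down, z forward; pixel columns grow to the right and rows downward; lengths in m; the calibration is good to about 2 mm. A picture is of the moment at which its call begins. get_calibration takes no time and is no camera call.
- r.finish_job(): hands the job in; it is judged then, once.
The state is a dict: "time_s": time; "joints": joint angles; "joint_velocities": joint speeds; "effort": joint torques, N m; "tcp_pos": TCP position; "ee_rot": TCP orientation; "wrist_force": force on the tool from outside, world axes, zero at the start; "moment": the same for the moment, N m; "gripper_width": opening from 0.0 (shut) to 1.0 (fully open); "gripper_force": force on a finger pad.
Only numpy, scipy, OpenCV 4.12 (cv2) and the standard library are available. Lean on these libraries where they do the work, as an engineer would, in place of code of your own. Each camera call takes 0.05 s, during which the arm holds its last target. There are 200 camera calls.

## Task

Start the ultrasonic instrument cleaner on its third programme. The dial's scale has worn off, so first turn the black dial anticlockwise all the way to its end stop, then turn it clockwise exactly three clicks; only after that press the green start button fully in and let it come out again. Do not shift or knock over the things standing around and on the machine.

Things in the scene. Friction and masses are not known exactly. Their poses are not given: they have to be found in the camera images.
- dial (a joint): Dial angle in rad, growing clockwise (seen looking straight at the panel). 0 is the anticlockwise end stop, 2.10 the clockwise stop. Notches (clicks) at 0, 0.42, 0.84, 1.26 (third click), 1.68, 2.10. Leaving a notch takes about 0.1 N m; let go between two notches, it snaps into the nearer one. It starts one or two clicks from the anticlockwise stop.
- dial_grip (a point): Black dial on the sloping panel, right half seen from the robot. Point on its axis inside the grip bar, 12 mm below the bar's outer end, 34 mm out from the panel. z: turning axis, out of the panel. x: along the bar to its white pointer end; turns with the dial. Bar 46 mm long (x), 16 mm thick (y), 36 mm high, on a skirt 54 mm in diameter whose top is 11 mm out from the panel.
- start_top (a point): Centre of the outer face of the round green start button, 32 mm in diameter, 22 mm out from the panel, in a grey collar 48 mm in diameter and 12 mm high; 155 mm to the left of the dial's axis seen from the robot. z: out of the panel (press along -z); x: up the slope; y: level, to the left seen from the robot.
- start (a joint): How far the start button is pressed, in m: 0 out, 0.006 fully in. It is sprung: 1.5 N starts it moving, 5 N holds it fully in, and it comes out by itself.
- cleaner: White ultrasonic cleaner, fixed. Origin on the worktop under the middle of the console's front edge; x to its back, y to its left seen from the robot, z up. 340 mm wide. The sloping panel rises from 40 mm height at x = 0 to 143 mm at x = 123 mm; behind it (to x = 383 mm) is the tank with a steel lid, 164 mm high (its black lid handle 176 mm).
- tray: Steel instrument tray 100 x 200 mm, 22 mm high, with two dental instruments, standing loose on the worktop in front of the console. Origin: centre of its underside. Leave it there.
- rinse: Blue bottle, 64 mm in diameter, 170 mm high, loose on one side of the console (left or right). Origin: centre of its underside. Leave it there.
- cup: White beaker, 72 mm in diameter, 85 mm high, loose on the console's other side. Origin: centre of its underside. Leave it there.
- glovebox: Blue glove box 120 x 220 x 70 mm, loose, further to the left. Origin: centre of its underside. Leave it there.
- cassette: Orange instrument cassette 140 x 180 x 30 mm, loose, further to the right. Origin: centre of its underside. Leave it there.
- jar: Amber jar with a white cap, 68 mm in diameter, 80 mm high, loose on the cleaner's lid. Origin: centre of its underside. Leave it there.
- panel: Sloping control panel (140 x 320 mm, part of the cleaner). Origin at its centre, on its surface; z: out of the panel, 40 degrees from vertical, leaning toward the robot; x: up the slope; y: left seen from the robot. Dial axis at y = -70 mm, button at y = +85 mm. In these axes the dial's pointer points at (cos a, sin a, 0), a = 1.05 - dial (straight up the slope at 1.05).

How it is judged:
By the outcome, as a careful person would: the job done as asked, in the order asked, and still so for the second after the job is handed in, with the robot touching nothing.
It also fails if it takes over 48 s, if anything falls off the work surface, if the arm or the gripper's body presses on something with over 40 N, if the wrist force passes 120 N, or if a joint passes its speed limit or range.

## Working session

There is one attempt and no reset: what is moved stays moved. The work goes in short steps, Python scripts to look and compute and a shell command to move; the robot and the scene stay as the last step left them, time stands still between calls to the robot, and variables do not carry over. Pictures are saved under pics/ and viewed, at most 10 in all, crops included, and the job is handed in when it is done.

```bash
mkdir -p pics; python3 - <<'E'
from station import r,cams
import cv2
for n in("scene","top"):
    cv2.imwrite(f"pics/{n}0.png",cams.capture(n)[:,:,::-1])
    c=cams.get_calibration(n);print(n,c)
s=r.sense();print(s['time_s'],s['tcp_pos'],s['ee_rot'],r.grip_point_offset)
E
```

```text
scene {'camera_matrix': array([[585.50365941,   0.        , 316.78517702],
       [  0.        , 585.50365941, 246.41165558],
       [  0.        ,   0.        ,   1.        ]]), 'rvec': array([ 2.00989605,  1.22391815, -0.56859882]), 'tvec': array([-0.27962592, -0.2578895 ,  1.80573286])}
top {'camera_matrix': array([[559.55667183,   0.        , 321.06876918],
       [  0.        , 559.55667183, 240.77241994],
       [  0.        ,   0.        ,   1.        ]]), 'rvec': array([ 2.15802619, -2.21029114,  0.06786719]), 'tvec': array([0.02783394, 0.60619656, 1.50157906])}
0.1 [0.14103594 0.60832464 0.22158754] [[ 9.74124013e-01 -2.26013937e-01 -3.28292304e-04]
 [-2.26014150e-01 -9.74122177e-01 -1.89423061e-03]
 [ 1.08325704e-04  1.91941423e-03 -9.99998152e-01]] 0.0187
```

View pics/scene0.png

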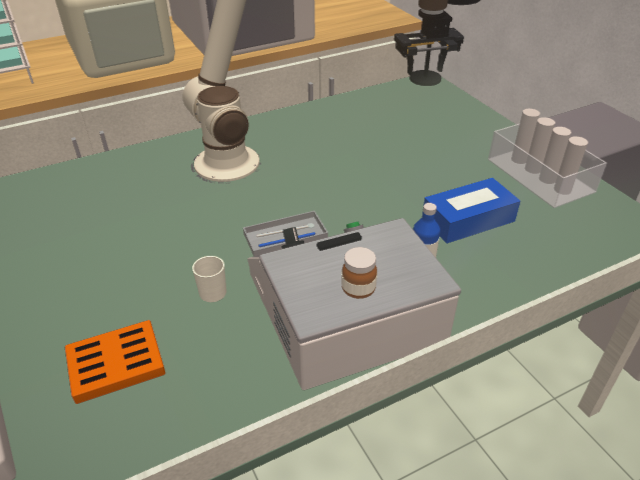

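View pics/top0.png

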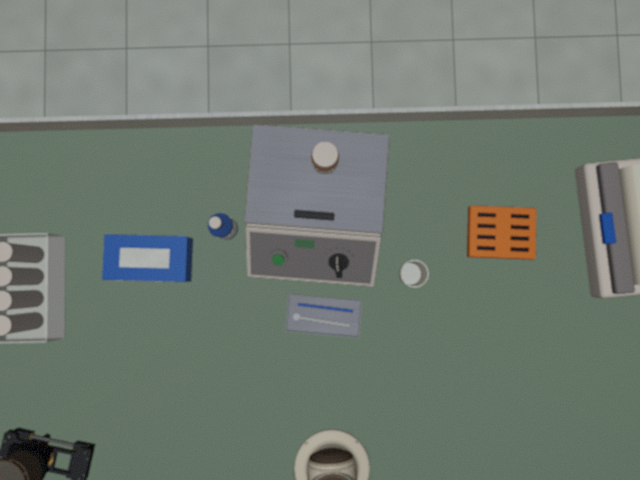

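The top view shows the cleaner with its panel at about (247–380, 222–285), the button near (279,259) and the dial near (339,263) with its pointer towards the bottom or the top. I need an enlarged crop to tell which.

```bash
python3 - <<'E'
import cv2
a=cv2.imread("pics/top0.png")[215:295,240:390]
cv2.imwrite("pics/c1.png",cv2.resize(a,None,fx=5,fy=5,interpolation=cv2.INTER_CUBIC))
E
```

```text
(no output)
```

View pics/c1.png

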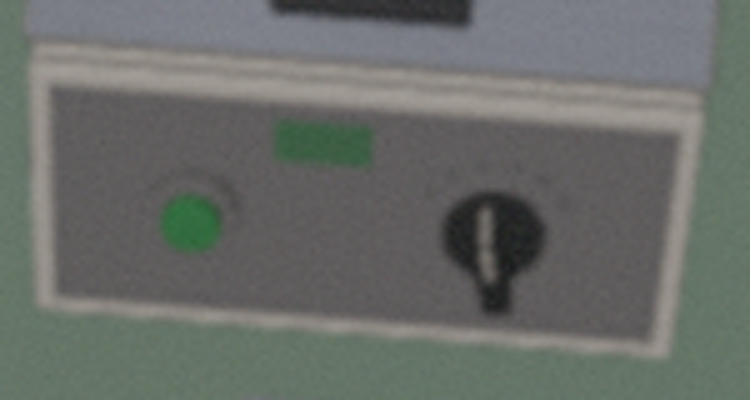

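The crop shows:
- grey panel corners at crop (50,88), (683,135), (655,340) and (52,298)
- button centre at (190,222)
- white pointer stripe from (490,280) up to (485,208)

The stripe leans slightly left of upslope. Next I fit the pose.

```bash
cat > h.py <<'E'
from station import r,cams
import numpy as np, cv2
from scipy.optimize import least_squares
from scipy.spatial.transform import Rotation as Ro
C={n:cams.get_calibration(n) for n in("top","scene")}
def proj(P,n="top"):
    c=C[n];return cv2.projectPoints(np.float64(P).reshape(-1,3),c['rvec'],c['tvec'],c['camera_matrix'],None)[0].reshape(-1,2)
def panel(q):
    Rc=Ro.from_euler('z',q[2]).as_matrix();c,s=np.cos(np.radians(40)),np.sin(np.radians(40))
    Rp=Rc@np.array([[c,0,-s],[0,1,0],[s,0,c]]);o=np.array([q[0],q[1],0])+Rc@[.0615,0,.0915]
    return o,Rp
def pix(u,z,n="top"):
    c=C[n];R=cv2.Rodrigues(c['rvec'])[0];d=R.T@np.linalg.inv(c['camera_matrix'])@[*u,1];o=-R.T@c['tvec'];return o+d*(z-o[2])/d[2]
def dialR(Rp,dial):
    return Rp@Ro.from_euler('z',1.05-dial).as_matrix()
def delta(p,R):
    s=r.sense();E=np.array(s['ee_rot']);t=np.array(s['tcp_pos'])
    print("t",s['time_s'],"j",np.round(s['joints'],1),"shift",np.round(E.T@(p-t),4),"rot6",np.round(Ro.from_matrix(E.T@R).as_rotvec(degrees=True)/6,3),"F",np.round(s['wrist_force'],1),"w",s['gripper_width'],"gf",s['gripper_force'])
E
python3 - <<'E'
from h import *
pts=[(.07,.16,0),(.07,-.16,0),(-.07,-.16,0),(-.07,.16,0),(0,.085,.022)]
px=np.array([(50,88),(683,135),(655,340),(52,298),(190,222)])/5+[240,215]-.4
def f(q):
    o,R=panel(q);return (proj([o+R@np.array(p) for p in pts])-px).ravel()
s=least_squares(f,[.5,0,0]);print(s.x,np.round(s.fun.reshape(-1,2),1))
np.save('q.npy',s.x);o,R=panel(s.x)
print("dialgrip",o+R@[0,-.07,.034],"btn",o+R@[0,.085,.022],"\n",R)
for d in(.42,.84):
    Rd=dialR(R,d);print(d,((proj([o+R@[0,-.07,.046]+Rd@[x,0,0] for x in(.023,-.023)])-[240,215]+.4)*5))
for n,u,z in(("rinse",(215,223),.17),("cup",(413,272),.085),("tray",(324,315),.02),("jar",(325,155),.244)):print(n,pix(u,z))
E
```

```text
[ 0.49696563  0.04507117 -0.10021778] [[-0.3 -1.1]
 [ 0.  -0.8]
 [-0.3  0.6]
 [ 0.4 -0.2]
 [ 0.1  1.6]]
dialgrip [ 0.52940842 -0.02854411  0.11754551] btn [0.55259093 0.12490643 0.10835298] 
 [[ 0.76220074  0.1000501  -0.63956236]
 [-0.07664283  0.9949824   0.06431097]
 [ 0.64278761  0.          0.76604444]]
0.42 [[467.16715261 251.96976023]
 [515.46773912 313.11573747]]
0.84 [[485.17920959 247.20081087]
 [497.70850606 317.69269351]]
rinse [0.64668019 0.27252976 0.17      ]
cup [ 0.51544929 -0.22331779  0.085     ]
tray [0.40594158 0.01017928 0.02      ]
jar [ 0.79279466 -0.00172928  0.244     ]
```

Pointer at one of the starting notches: the stripe matches dial = 0.84. All positions agree with the given sizes. I'll lift and swing over.

```bash
python3 -m handwheel '[[[0,0,0,0,0,-0.05,0.06],[0,0,0,0,0,-0.05,0.06],[0,0,0,0,0,-0.05,0.06],[0,0,0,0.038,0.021,0,0.06],[0,0,0,0.038,0.021,0,0.06],[0,0,0,0.038,0.021,0,0.06],[0,0,0,0.038,0.021,0,0.06],[0,0,0,0.038,0.021,0,0.06],[0,0,0,0.038,0.021,0,0.06],[0,0,0,0.038,0.021,0,0.06],[0,0,0,0.038,0.021,0,0.06],[0,0,0,0.038,0.021,0,0.06]]]'
cat >> h.py <<'E'
o,Rp=panel(np.load('q.npy')+[.0015,0,0])
def target(dial,out,loc=(0,-.07)):  # TCP 'out' m from panel
    Rd=dialR(Rp,dial);return o+Rp@[*loc,out],np.c_[Rd[:,0],-Rd[:,1],-Rd[:,2]]
E
python3 -c "
from h import *
p,R=target(.84,.14);print(p,R);delta(p,R)"
```

```text
time_s: 1.3
tcp_pos: [0.4325, 0.346, 0.3722]
ee_rot: [[0.974, -0.226, -0.001], [-0.226, -0.974, -0.0], [-0.0, 0.001, -1.0]]
wrist_force: [1.2, 0.5, -0.3]
gripper_width: 0.693
gripper_force: 0.0
[ 0.46311481 -0.02172715  0.19874622] [[ 0.76631232  0.0610362   0.63956236]
 [ 0.13245488 -0.9891005  -0.06431097]
 [ 0.62866615  0.13399544 -0.76604444]]
t 1.3 j [ 55.4  11.3   6.4  -0.  -85.2  21.5] shift [0.1129 0.3512 0.1736] rot6 [-0.273  6.697 -3.088] F [ 1.2  0.5 -0.3] w 0.6930226730780796 gf 0.0
```

```bash
python3 -m handwheel '[[[0,0,0,0.014,0.044,0,0.06],[0,0,0,0.014,0.044,0,0.06],[0,0,0,0.014,0.044,0,0.06],[0,0,0,0.014,0.044,0,0.06],[0,0,0,0.014,0.044,0,0.06],[0,0,0,0.014,0.044,0,0.06],[0,0,0,0.014,0.044,0,0.06],[0,0,0,0.014,0.044,0,0.06]]]' >/dev/null
python3 -m handwheel '[[[-0.045,1.116,-0.515,0,0,0,0.06],[-0.045,1.116,-0.515,0,0,0,0.06],[-0.045,1.116,-0.515,0,0,0,0.06],[-0.045,1.116,-0.515,0,0,0,0.06],[-0.045,1.116,-0.515,0,0,0,0.06],[-0.045,1.116,-0.515,0,0,0,0.06],[0,0,0,0,0,0,0.06],[0,0,0,0,0,0,0.06]]]'
python3 -c "
from h import *
delta(*target(.84,.14))"
```

```text
time_s: 2.9
tcp_pos: [0.4609, -0.0211, 0.3728]
ee_rot: [[0.766, 0.06, 0.64], [0.131, -0.989, -0.064], [0.629, 0.133, -0.766]]
wrist_force: [1.2, 0.2, 1.0]
gripper_width: 0.694
gripper_force: 0.0
t 2.9 j [ 28.6 -19.9 -43.9  36.8 -37.2  43.6] shift [-0.1078 -0.0224  0.1348] rot6 [-0.004  0.    -0.013] F [1.2 0.2 1. ] w 0.6936292167199646 gf 0.0
```

```bash
python3 -m handwheel '[[[0,0,0,-0.018,-0.0037,0.0225,0.06],[0,0,0,-0.018,-0.0037,0.0225,0.06],[0,0,0,-0.018,-0.0037,0.0225,0.06],[0,0,0,-0.018,-0.0037,0.0225,0.06],[0,0,0,-0.018,-0.0037,0.0225,0.06],[0,0,0,-0.018,-0.0037,0.0225,0.06],[0,0,0,0,0,0,0.06],[0,0,0,0,0,0,0.06]]]'
python3 - <<'E'
from h import *
delta(*target(.84,.14));delta(*target(.84,.018))
a=cams.capture("top")[180:310,230:400]
b=cams.capture("scene")[180:310,230:400]
cv2.imwrite("pics/c2.png",cv2.resize(np.vstack([a,b])[:,:,::-1],None,fx=2.3,fy=2.3,interpolation=cv2.INTER_CUBIC))
E
```

```text
time_s: 3.7
tcp_pos: [0.4741, -0.0212, 0.2435]
ee_rot: [[0.793, 0.066, 0.605], [0.129, -0.99, -0.062], [0.595, 0.127, -0.794]]
wrist_force: [-0.1, 1.0, 0.4]
gripper_width: 0.69
gripper_force: 0.0
t 3.7 j [  8.8 -10.2 -61.   73.2  -9.2  17.4] shift [-0.0354 -0.0059  0.0288] rot6 [-0.077  0.415 -0.005] F [-0.1  1.   0.4] w 0.6895765120807957 gf 0.0
t 3.7 j [  8.8 -10.2 -61.   73.2  -9.2  17.4] shift [-0.0301 -0.0049  0.1507] rot6 [-0.077  0.415 -0.005] F [-0.1  1.   0.4] w 0.6895765120807957 gf 0.0
```

View pics/c2.png

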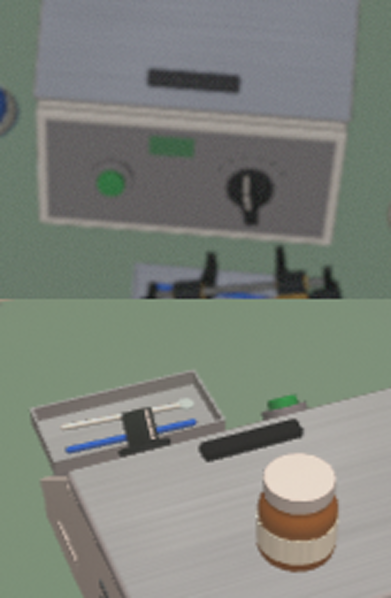

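The crop shows the gripper below the panel and everything still standing. j3 and j5 sit at their limits, so I'll fit the arm's kinematics from the recorded states to see whether the goal is reachable.

```bash
cat > kin.py <<'E'
from h import *
def fk(j,k):
    h,L1,a,L2,b,L3=k;j=np.asarray(j,float)
    E=lambda ax,d:Ro.from_euler(ax,d,degrees=True).as_matrix()
    R=E('z',j[0]);p=np.array([0,0,h]);R=R@E('y',j[1]);p=p+R@[a,0,L1]
    R=R@E('y',-j[2]);p=p+R@[L2,0,b];R=R@E('x',j[3])@E('y',-j[4])
    p=p+R@[L3,0,0];R=R@E('x',j[5]);return p,R
E
python3 - <<'E'
from kin import *
s=r.sense()
J=[[91.765,22.042,.453,0,-68.411,-14.817],[55.4,11.3,6.4,0,-85.2,21.5],[28.6,-19.9,-43.9,36.8,-37.2,43.6],s['joints']]
P=[[.141,.609,.2225],[.4325,.346,.3722],[.4609,-.0211,.3728],s['tcp_pos']]
for sg in(1,-1):
    def f(k):
        return np.concatenate([fk([*j[:3],sg*j[3],j[4],j[5]],k)[0]-p for j,p in zip(J,P)])
    q=least_squares(f,[.13,.3,.06,.3,0,.2]);print(sg,q.x,np.round(q.fun*1000,1),fk([*J[2][:3],sg*J[2][3],*J[2][4:]],q.x)[1])
print(s['joints'])
E
```

```text
1 [-0.41122545 -0.14754264  0.47292564  0.07551866  0.38135991 -0.6305177 ] [-159.3  -15.8    9.4 -123.7  101.6  -16.7  -14.1    4.6   39.    -0.3
   -3.7  -31.6] [[ 0.29262762  0.52633808  0.79833408]
 [ 0.57204708  0.57264853 -0.58722722]
 [-0.76624488  0.62852358 -0.13351738]]
-1 [ 0.31449978  0.76356707 -0.00679836  0.3744139  -0.02144722  0.64237857] [-160.1   11.2    2.2 -141.2   76.3   -3.3    8.7   12.1   -6.7   -8.7
   -6.9    7.8] [[ 0.63936245 -0.09850839  0.76256918]
 [-0.0639096   0.98151924  0.18037613]
 [-0.76624488 -0.16406122  0.62125091]]
[  8.7973657  -10.33211091 -61.08442725  73.24884588  -9.22008299
  17.37287529]
```

```bash
cat > kin.py <<'E'
from h import *
def E(ax,d): return Ro.from_euler(ax,d,degrees=True).as_matrix()
def fk(j,k):
    h,L1,L2,b,L3,c1,c2,d0,e=k;j=np.asarray(j,float)
    R=E('z',j[0]);p=np.array([0,0,h])+R@[d0,c1,0];R=R@E('y',j[1]);p=p+R@[0,0,L1]
    R=R@E('y',-j[2]);p=p+R@[L2,0,b];R=R@E('x',-j[3]);p=p+R@[0,c2,0];R=R@E('y',-j[4])
    p=p+R@[L3,0,e];R=R@E('x',-j[5]);return p,R
E
python3 - <<'E'
from kin import *
s=r.sense()
J=[[91.765,22.042,.453,0,-68.411,-14.817],[55.4,11.3,6.4,0,-85.2,21.5],[28.6,-19.9,-43.9,36.8,-37.2,43.6],s['joints']]
P=[[.141,.609,.2225],[.4325,.346,.3722],[.4609,-.0211,.3728],s['tcp_pos']]
f=lambda k:np.concatenate([fk(j,k)[0]-p for j,p in zip(J,P)])
q=least_squares(lambda k:np.r_[f(k),.01*(k-[.2,.35,.35,0,.25,0,-.15,0,0])],[.2,.35,.35,0,.25,0,-.15,0,0]);print(np.round(q.x,4),np.round(f(q.x)*1000,1))
for j in J: print(np.round(fk(j,q.x)[1],2).tolist())
print(s['ee_rot'])
E
```

```text
[ 1.607e-01  5.656e-01  4.221e-01 -0.000e+00  3.071e-01  1.000e-04
 -1.597e-01 -3.000e-04 -1.000e-04] [-0.1 -0.1  0.   0.1 -0.  -0.1 -0.   0.1  0.1  0.  -0.1 -0. ]
[[0.0, -0.97, 0.23], [-0.0, 0.23, 0.97], [-1.0, -0.0, -0.0]]
[[-0.0, -0.97, 0.23], [-0.0, 0.23, 0.97], [-1.0, 0.0, -0.0]]
[[0.64, -0.77, -0.06], [-0.06, -0.13, 0.99], [-0.77, -0.63, -0.13]]
[[0.61, -0.79, -0.07], [-0.06, -0.13, 0.99], [-0.79, -0.59, -0.13]]
[[ 0.79322932  0.06654062  0.60527646]
 [ 0.13000309 -0.98959938 -0.06158129]
 [ 0.59488356  0.12753589 -0.79362973]]
```

```bash
cat >> kin.py <<'E'
K=[.1607,.5656,.4221,0,.3071,0,-.1597,0,0]
LO=np.array([-179.83,-69.29,-61.27,-181.25,-171.15,-177.46])+.5;HI=np.array([179.83,118.12,80.66,117.63,-9.14,177.46])-.5
def ft(j):
    p,R=fk(j,K);return p,np.c_[-R[:,1],-R[:,2],R[:,0]]
def ik(p,R,seed):
    def f(j):
        a,B=ft(j);return np.r_[(a-p)*10,(B-R).ravel()]
    q=least_squares(f,np.clip(seed,LO+1,HI-1),bounds=(LO,HI),max_nfev=150);return q.x,np.linalg.norm(q.fun)
E
python3 - <<'E'
from kin import *
rng=np.random.default_rng(0)
from collections import OrderedDict
for name,(p,R) in {"dial.84":target(.84,.018),"dial.84flip":target(.84+np.pi,.018),"hover":target(.84,.12),"btn":target(1.05,.022,(0,.085)),"btnflip":target(1.05+np.pi,.022,(0,.085))}.items():
    S=set()
    for i in range(60):
        j,e=ik(p,R,rng.uniform(LO,HI))
        if e<1e-4:S.add(tuple(np.round(j).astype(int)))
    print(name,np.round(p,3));[print('  ',list(map(int,x))) for x in sorted(S)]
E
```

```text
dial.84 [ 0.541 -0.03   0.105]
dial.84flip [ 0.541 -0.03   0.105]
hover [ 0.476 -0.023  0.183]
btn [0.554 0.125 0.108]
btnflip [0.554 0.125 0.108]
```

```bash
python3 - <<'E'
from kin import *
rng=np.random.default_rng(0)
for name,(p,R) in {"dial.84":target(.84,.018),"flip":target(.84+np.pi,.018),"btn":target(1.05,.022,(0,.085)),"btnflip":target(1.05+np.pi,.022,(0,.085))}.items():
    S=sorted([ (e,tuple(np.round(j,1))) for j,e in (ik(p,R,rng.uniform(LO,HI)) for i in range(60))])
    print(name)
    for e,j in S[:30:6]:
        a,B=ft(j);print(round(e,4),list(map(float,j)),np.round((a-p)*1000,1),"tilt err deg",round(float(np.degrees(np.arccos(np.clip(B[:,2]@R[:,2],-1,1)))),1))
E
```

```text
dial.84
0.1675 [-20.1, 12.7, -40.6, -144.8, -9.6, -102.4] [-0.3  2.1 -4. ] tilt err deg 6.5
0.1675 [-20.1, 12.7, -40.6, -144.8, -9.6, -102.4] [-0.3  2.1 -4. ] tilt err deg 6.5
0.1675 [-20.1, 12.7, -40.6, -144.8, -9.6, -102.4] [-0.3  2.1 -4. ] tilt err deg 6.5
0.2827 [-5.0, 12.0, -30.3, -76.8, -9.6, 177.0] [-0.8 -4.3 -2.9] tilt err deg 11.2
0.2827 [-5.0, 12.0, -30.3, -76.8, -9.6, 177.0] [-0.8 -4.3 -2.9] tilt err deg 11.2
flip
0.1675 [-20.1, 12.7, -40.6, -144.8, -9.6, 77.6] [-0.3  2.1 -4. ] tilt err deg 6.5
0.1675 [-20.1, 12.7, -40.6, -144.8, -9.6, 77.6] [-0.3  2.1 -4. ] tilt err deg 6.5
0.1675 [-20.1, 12.7, -40.6, -144.8, -9.6, 77.6] [-0.3  2.1 -4. ] tilt err deg 6.5
0.1675 [-20.1, 12.7, -40.6, -144.8, -9.6, 77.6] [-0.3  2.1 -4. ] tilt err deg 6.5
0.1675 [-20.1, 12.7, -40.6, -144.8, -9.6, 77.6] [-0.3  2.1 -4. ] tilt err deg 6.5
btn
0.031 [-3.6, 14.0, -46.3, -180.7, -10.4, -90.9] [ 0.3 -0.5  0.6] tilt err deg 1.3
0.031 [-3.6, 14.0, -46.3, -180.7, -10.4, -90.9] [ 0.3 -0.5  0.6] tilt err deg 1.3
0.031 [-3.6, 14.0, -46.3, -180.7, -10.4, -90.9] [ 0.3 -0.5  0.6] tilt err deg 1.3
0.2227 [14.6, 14.0, -54.9, 117.1, -19.1, -46.4] [0.4 2.3 4.3] tilt err deg 8.8
0.2227 [14.6, 14.0, -54.9, 117.1, -19.1, -46.4] [0.4 2.3 4.3] tilt err deg 8.8
btnflip
0.031 [-3.6, 14.0, -46.3, -180.7, -10.4, 89.1] [ 0.3 -0.5  0.6] tilt err deg 1.3
0.031 [-3.6, 14.0, -46.3, -180.7, -10.4, 89.1] [ 0.3 -0.5  0.6] tilt err deg 1.3
0.031 [-3.6, 14.0, -46.3, -180.7, -10.4, 89.1] [ 0.3 -0.5  0.6] tilt err deg 1.3
0.2227 [14.6, 14.0, -54.9, 117.1, -19.1, 133.6] [0.4 2.3 4.3] tilt err deg 8.8
0.2227 [14.6, 14.0, -54.9, 117.1, -19.1, 133.6] [0.4 2.3 4.3] tilt err deg 8.8
```

```bash
cat >> kin.py <<'E'
G=.0187
def tilted(dial,dl,grip=.036,flip=0,back=0,loc=(0,-.07)):
    _,R=target(dial+flip*np.pi,0)
    R=R@E('y',dl if not flip else -dl)   # tilt about tool y
    return o+Rp@[*loc,grip]+R@[0,0,G-back],R
E
python3 - <<'E'
from kin import *
rng=np.random.default_rng(1)
seeds=[[20,0,-40,30,-30,40],[0,10,-40,-150,-15,-100],[10,10,-30,60,-20,0],[15,20,-20,0,-60,60],[-15,10,-40,-180,-30,-90]]+[rng.uniform(LO,HI) for _ in range(6)]
for dl in(-35,-28,-20,-12,12,20,28,35):
    for a in(.21,.6,1.05,0,-.21):
        p,R=tilted(1.05-a,dl)
        S=sorted((e,tuple(np.round(j).astype(int).tolist())) for j,e in(ik(p,R,s) for s in seeds))
        S=sorted({j for e,j in S if e<2e-3})
        print(dl,a,np.round(R[:,2],2),S[:3])
E
```

```text
-35 0.21 [ 0.08 -0.13 -0.99] [(19, 18, -31, 14, -40, 65)]
-35 0.6 [ 0.13 -0.34 -0.93] [(23, 18, -40, 36, -38, 59)]
-35 1.05 [ 0.26 -0.53 -0.81] [(23, 19, -51, 66, -40, 51)]
-35 0 [ 0.09 -0.01 -1.  ] [(15, 18, -27, 3, -41, 67)]
-35 -0.21 [ 0.11  0.11 -0.99] [(12, 18, -24, -7, -41, 68)]
-28 0.21 [ 0.2  -0.12 -0.97] [(19, 15, -39, 22, -29, 57)]
-28 0.6 [ 0.24 -0.29 -0.93] [(20, 15, -47, 49, -28, 49)]
-28 1.05 [ 0.35 -0.44 -0.83] [(16, 16, -55, 83, -32, 43)]
-28 0 [ 0.21 -0.02 -0.98] [(17, 15, -34, 9, -30, 60)]
-28 -0.21 [ 0.22  0.08 -0.97] [(14, 15, -30, -2, -31, 62)]
-20 0.21 [ 0.34 -0.11 -0.93] [(13, 12, -52, 54, -13, 30)]
-20 0.6 [ 0.37 -0.23 -0.9 ] [(6, 12, -56, 86, -16, 25)]
-20 1.05 [ 0.44 -0.34 -0.83] [(1, 13, -58, 113, -22, 28)]
-20 0 [ 0.34 -0.03 -0.94] [(16, 13, -47, 33, -13, 38)]
-20 -0.21 [ 0.35  0.04 -0.93] [(16, 13, -42, 14, -15, 45)]
-12 0.21 [ 0.47 -0.09 -0.88] []
-12 0.6 [ 0.48 -0.17 -0.86] []
-12 1.05 [ 0.53 -0.23 -0.82] []
-12 0 [ 0.47 -0.05 -0.88] []
-12 -0.21 [ 0.47 -0.   -0.88] []
12 0.21 [ 0.78 -0.04 -0.62] [(-23, 14, -40, -129, -21, -116)]
12 0.6 [ 0.77  0.04 -0.
[... 336 characters left out ...]
100)]
20 1.05 [ 0.76  0.22 -0.61] [(-19, 15, -31, -95, -27, -107)]
20 0 [ 0.86 -0.09 -0.5 ] [(-30, 21, -52, -150, -45, -100)]
20 -0.21 [ 0.85 -0.16 -0.5 ] [(-28, 21, -56, -159, -47, -104)]
28 0.21 [ 0.92  0.01 -0.38] [(-35, 28, -53, -142, -60, -88)]
28 0.6 [ 0.89  0.18 -0.43] [(-34, 23, -43, -122, -49, -89)]
28 1.05 [ 0.78  0.33 -0.53] [(-26, 19, -32, -98, -41, -97)]
28 0 [ 0.92 -0.09 -0.37] [(-33, 30, -58, -152, -66, -91)]
28 -0.21 [ 0.9  -0.19 -0.38] []
35 0.21 [ 0.96  0.02 -0.27] [(-37, 37, -56, -142, -77, -80)]
35 0.6 [ 0.92  0.23 -0.32] [(-37, 29, -44, -122, -61, -83)]
35 1.05 [ 0.79  0.42 -0.44] [(-31, 23, -32, -99, -51, -91)]
35 0 [ 0.96 -0.1  -0.26] []
35 -0.21 [ 0.94 -0.21 -0.27] []
```

Straight-on approach is out of joint range. Tilting the tool 28° within the bar's plane is reachable through the whole turn, with the pads still flat on the bar. I'll go to a hover in that attitude.

```bash
cat >> kin.py <<'E'
D=-28;GR=.037
E
python3 - <<'E'
from kin import *
p,R=tilted(.84,D,GR,back=.09);print(p,ik(p,R,[15,5,-40,20,-30,50]));delta(p,R)
t=np.array(r.sense()['tcp_pos']);print(ik(t,R,[15,5,-40,20,-30,50]),ik(t+[0,0,.05],R,[15,5,-40,20,-30,50]))
E
```

```text
[ 0.51437764 -0.01986883  0.18911288] (array([ 21.99369588,   7.21727129, -32.21137215,  15.86906493,
       -43.16465092,  61.39646277]), np.float64(1.9169446764916086e-12))
t 3.8 j [  8.8 -10.3 -61.1  73.2  -9.2  17.4] shift [ 0.0005 -0.0052  0.0678] rot6 [-0.079 -4.253  0.022] F [-0.6  0.3 -0. ] w 0.6909366843196607 gf 0.0
(array([ 24.32430222,  -0.13015536, -31.26729208,  14.23029162,
       -51.66494173,  61.82226161]), np.float64(5.048635208800895e-11)) (array([ 24.44765819,  -2.21091846, -25.54402124,  12.98210629,
       -59.27676603,  63.91970345]), np.float64(2.7750200921912417e-14))
```

```bash
python3 -m handwheel '[[[-0.008,-0.425,0.002,0,0,0,0.05],[-0.008,-0.425,0.002,0,0,0,0.05],[-0.008,-0.425,0.002,0,0,0,0.05],[-0.008,-0.425,0.002,0,0,0,0.05],[-0.008,-0.425,0.002,0,0,0,0.05],[-0.008,-0.425,0.002,0,0,0,0.05],[-0.008,-0.425,0.002,0,0,0,0.05],[-0.008,-0.425,0.002,0,0,0,0.05],[-0.008,-0.425,0.002,0,0,0,0.05],[-0.008,-0.425,0.002,0,0,0,0.05],[0,0,0,0,0,0,0.05],[0,0,0,0,0,0,0.05]]]'
python3 -c "
from kin import *
delta(*tilted(.84,D,GR,back=.09))"
```

```text
time_s: 5.0
tcp_pos: [0.4746, -0.0232, 0.2446]
ee_rot: [[0.973, 0.057, 0.224], [0.086, -0.989, -0.121], [0.215, 0.137, -0.967]]
wrist_force: [-0.6, 0.1, -0.3]
gripper_width: 0.575
gripper_force: 0.0
t 5.0 j [ 24.3  -0.6 -32.1  15.2 -50.4  61. ] shift [ 0.0271 -0.0086  0.0621] rot6 [ 0.033 -0.189 -0.028] F [-0.6  0.1 -0.3] w 0.5751190870309394 gf 0.0
```

```bash
python3 -m handwheel '[[[0.033,-0.189,-0.028,0,0,0,0.045],[0,0,0,0.009,-0.003,0.02,0.045],[0,0,0,0.009,-0.003,0.02,0.045],[0,0,0,0.009,-0.003,0.02,0.045],[0,0,0,0,0,0,0.045],[0,0,0,0,0,0,0.045]]]'
python3 - <<'E'
from kin import *
delta(*tilted(.84,D,GR,back=.09));delta(*tilted(.84,D,GR))
t=r.sense();t0=np.array(t['tcp_pos']);print(proj([t0,tilted(.84,D,GR)[0]]),proj([t0],"scene"))
a=cams.capture("top")[190:310,240:400]
cv2.imwrite("pics/c3.png",cv2.resize(a[:,:,::-1],None,fx=4,fy=4,interpolation=cv2.INTER_CUBIC))
E
```

```text
time_s: 5.6
tcp_pos: [0.5123, -0.02, 0.1901]
ee_rot: [[0.977, 0.06, 0.203], [0.086, -0.989, -0.12], [0.193, 0.135, -0.972]]
wrist_force: [0.6, 0.5, 0.4]
gripper_width: 0.511
gripper_force: 0.0
t 5.6 j [ 22.1   7.  -32.2  15.8 -43.5  61.3] shift [ 0.0019 -0.0001  0.0014] rot6 [ 0.012  0.023 -0.003] F [0.6 0.5 0.4] w 0.5114059328546453 gf 0.0
t 5.6 j [ 22.1   7.  -32.2  15.8 -43.5  61.3] shift [ 0.0021 -0.0002  0.0914] rot6 [ 0.012  0.023 -0.003] F [0.6 0.5 0.4] w 0.5114059328546453 gf 0.0
[[335.39034253 274.81501748]
 [338.65040302 266.93454527]] [[287.94649299 203.08065872]]
```

View pics/c3.png

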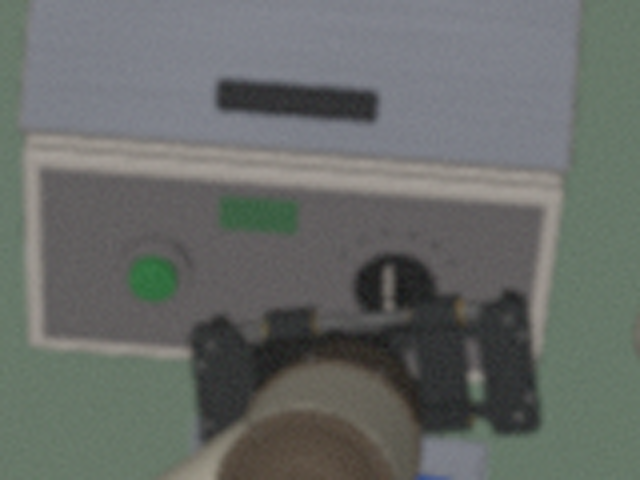

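```bash
python3 -m handwheel '[[[0.012,0.023,0,0.0004,0,0.018,0.04],[0,0,0,0.0004,0,0.018,0.04],[0,0,0,0.0004,0,0.018,0.04],[0,0,0,0.0004,0,0.018,0.04],[0,0,0,0.0004,0,0.010,0.04],[0,0,0,0,0,0.009,0.04],[0,0,0,0,0,0,0.04],[0,0,0,0,0,0,0.04]]]'
python3 -c "
from kin import *
delta(*tilted(.84,D,GR))"
```

```text
time_s: 6.45
tcp_pos: [0.5336, -0.0304, 0.1027]
ee_rot: [[0.976, 0.061, 0.207], [0.086, -0.989, -0.118], [0.198, 0.133, -0.971]]
wrist_force: [0.5, -0.1, -0.4]
gripper_width: 0.461
gripper_force: 0.0
t 6.45 j [ 19.1  15.3 -38.5  21.9 -28.8  56.6] shift [-0.001   0.      0.0009] rot6 [-0.004 -0.02  -0.005] F [ 0.5 -0.1 -0.4] w 0.4613165678754911 gf 0.0
```

Now I close on the bar.

```bash
python3 -m handwheel '[[[0,0,0,0,0,0,0.025],[0,0,0,0,0,0,0.02],[0,0,0,0,0,0,0.01],[0,0,0,0,0,0,0.005],[0,0,0,0,0,0,0.005],[0,0,0,0,0,0,0.005],[0,0,0,0,0,0,0.005],[0,0,0,0,0,0,0.005]]]'
python3 - <<'E'
from kin import *
delta(*tilted(.84,D,GR));print(r.sense()['moment'])
# rows for rigid rotation about n, per row of w deg (ccw +)
p,R=tilted(.84,D,GR)
for w in(4.,5.,-4.,-6.):
    p2,R2=tilted(.84-np.radians(w),D,GR)
    print(w,"rot6",np.round(Ro.from_matrix(R.T@R2).as_rotvec(degrees=True)/6,4),"shift",np.round(R.T@(p2-p),5))
E
```

```text
time_s: 7.25
tcp_pos: [0.5334, -0.0302, 0.1022]
ee_rot: [[0.977, 0.061, 0.206], [0.087, -0.989, -0.118], [0.197, 0.133, -0.971]]
wrist_force: [-4.4, 3.8, 3.7]
gripper_width: 0.182
gripper_force: 30.0
t 7.25 j [ 19.1  15.3 -38.5  21.9 -28.8  56.6] shift [-0.0007  0.0003  0.0005] rot6 [-0.006 -0.015 -0.003] F [-4.4  3.8  3.7] w 0.18231723949413814 gf 30.000932291150093
[1.28755638 1.18563241 0.12300901]
4.0 rot6 [-0.313  -0.     -0.5886] shift [ 2.0e-05  6.1e-04 -1.0e-05]
5.0 rot6 [-0.3912 -0.     -0.7358] shift [ 3.0e-05  7.7e-04 -2.0e-05]
-4.0 rot6 [ 0.313  -0.      0.5886] shift [ 2.0e-05 -6.1e-04 -1.0e-05]
-6.0 rot6 [ 0.4695 -0.      0.8829] shift [ 4.0e-05 -9.2e-04 -2.0e-05]
```

Gripped at 15.9 mm, which matches the bar. I turn it anticlockwise 48°.

```bash
for i in 1 2; do python3 -m handwheel '[[[-0.313,0,-0.5886,0,0.0006,0,0.005],[-0.313,0,-0.5886,0,0.0006,0,0.005],[-0.313,0,-0.5886,0,0.0006,0,0.005],[-0.313,0,-0.5886,0,0.0006,0,0.005],[-0.313,0,-0.5886,0,0.0006,0,0.005],[-0.313,0,-0.5886,0,0.0006,0,0.005]]]'
python3 -c "
from kin import *
delta(*tilted(.84-.419*$i,D,GR));print(r.sense()['moment'])"; done
```

```text
time_s: 7.85
tcp_pos: [0.534, -0.0327, 0.103]
ee_rot: [[0.894, 0.37, 0.25], [0.436, -0.848, -0.301], [0.101, 0.379, -0.92]]
wrist_force: [-5.0, 4.0, 4.1]
gripper_width: 0.182
gripper_force: 30.0
t 7.85 j [ 19.9  15.3 -48.   51.3 -28.2  48.7] shift [-0.001   0.0008  0.0006] rot6 [ 0.002 -0.028  0.032] F [-5.   4.   4.1] w 0.1823760669069432 gf 30.000875322148204
[ 1.42855217  1.37825073 -0.15237748]
time_s: 8.45
tcp_pos: [0.5354, -0.0347, 0.1043]
ee_rot: [[0.709, 0.614, 0.348], [0.702, -0.56, -0.44], [-0.075, 0.557, -0.827]]
wrist_force: [-6.4, 5.4, 4.9]
gripper_width: 0.176
gripper_force: 30.0
t 8.45 j [ 15.9  15.6 -55.3  82.6 -31.6  43. ] shift [-0.0014  0.0012  0.0008] rot6 [-0.001 -0.042  0.041] F [-6.4  5.4  4.9] w 0.17647181032425283 gf 30.01084366813302
[ 1.7302478   1.66697109 -0.31551178]
```

```bash
python3 -m handwheel '[[[-0.2,0,-0.375,0,0.0004,0,0.005],[-0.2,0,-0.375,0,0.0004,0,0.005],[0,0,0,0,0,0,0.005],[0,0,0,0,0,0,0.005]]]'
python3 -c "
from kin import *
delta(*tilted(0,D,GR));s=r.sense();print(s['moment'],Rp[:,2]@s['moment'],s['effort'])"
```

```text
time_s: 8.85
tcp_pos: [0.5355, -0.0354, 0.1042]
ee_rot: [[0.662, 0.65, 0.373], [0.74, -0.49, -0.461], [-0.117, 0.581, -0.805]]
wrist_force: [-6.7, 6.9, 5.5]
gripper_width: 0.192
gripper_force: 30.3
t 8.85 j [ 14.6  15.8 -56.5  88.7 -32.7  42.3] shift [-0.001   0.0007  0.0005] rot6 [ 0.361 -0.039  0.725] F [-6.7  6.9  5.5] w 0.1920215593738218 gf 30.260351914251657
[ 2.36748686  1.92437964 -0.67727326] -1.9092181857870854 [ -3.10098633 -22.93897748  12.04537958   0.16979833  -2.38438614
   0.46797828]
```

Stop reached: the jaws wedged open slightly, the moment rose, and the tool overran 4.9°. Now clockwise to 1.26.

```bash
python3 -m handwheel '[[[0.4,0,0.75,0,-0.0008,0,0.005],[0.4,0,0.75,0,-0.0008,0,0.005],[0.4,0,0.75,0,-0.0008,0,0.005],[0.4,0,0.75,0,-0.0008,0,0.005],[0.4,0,0.75,0,-0.0008,0,0.005],[0.4,0,0.75,0,-0.0008,0,0.005],[0.4,0,0.75,0,-0.0008,0,0.005],[0.4,0,0.75,0,-0.0008,0,0.005],[0.4,0,0.75,0,-0.0008,0,0.005],[0.4,0,0.75,0,-0.0008,0,0.005],[0.4,0,0.75,0,-0.0008,0,0.005],[0.4,0,0.75,0,-0.0008,0,0.005]]]'
python3 -c "
from kin import *
delta(*tilted(1.26,D,GR));s=r.sense();print(s['moment'],Rp[:,2]@s['moment'])"
```

```text
time_s: 10.05
tcp_pos: [0.5326, -0.0291, 0.1015]
ee_rot: [[0.978, -0.049, 0.205], [-0.04, -0.998, -0.05], [0.207, 0.041, -0.978]]
wrist_force: [-0.6, -1.9, 2.6]
gripper_width: 0.18
gripper_force: 30.0
t 10.05 j [ 17.7  15.3 -35.5  12.9 -29.4  59. ] shift [ 0.0005 -0.0022 -0.0002] rot6 [1.222e+00 2.000e-03 2.326e+00] F [-0.6 -1.9  2.6] w 0.18012720525778694 gf 29.999734377488494
[-0.70103565  0.41268012 -0.03025987] 0.45171547001295603
```

```bash
python3 -m handwheel '[[[0.407,0,0.775,0,-0.0008,0,0.005],[0.407,0,0.775,0,-0.0008,0,0.005],[0.407,0,0.775,0,-0.0008,0,0.005],[0,0,0,0,0,0,0.005],[0,0,0,0,0,0,0.005]]]'
python3 -c "
from kin import *
delta(*tilted(1.26,D,GR));s=r.sense();print(s['moment'],Rp[:,2]@s['moment'])"
```

```text
time_s: 10.55
tcp_pos: [0.533, -0.0271, 0.1016]
ee_rot: [[0.941, -0.254, 0.224], [-0.276, -0.958, 0.074], [0.196, -0.131, -0.972]]
wrist_force: [-1.9, 2.0, 2.6]
gripper_width: 0.181
gripper_force: 30.0
t 10.55 j [ 13.9  15.3 -30.5  -2.  -30.6  62.1] shift [ 0.0002 -0.0002 -0.    ] rot6 [ 0.021 -0.002  0.032] F [-1.9  2.   2.6] w 0.18109827477476234 gf 30.000683097168803
[0.398914   0.70862524 0.13879198] -0.10323717703793524
```

On the notch. I release, back off and look.

```bash
python3 -m handwheel '[[[0,0,0,0,0,0,0.02],[0,0,0,0,0,0,0.03],[0,0,0,0,0,0,0.04],[0,0,0,0,0,0,0.04],[0,0,0,0,0,0,0.04],[0,0,0,0,0,-0.015,0.04],[0,0,0,0,0,-0.03,0.04],[0,0,0,0,0,-0.04,0.04],[0,0,0,0,0,-0.04,0.03],[0,0,0,0,0,0,0.0]]]'
python3 - <<'E'
from kin import *
Rd=[dialR(Rp,d) for d in(.84,1.26,1.68)]
for R in Rd: print(((proj([o+Rp@[0,-.07,.046]+R@[x,0,0] for x in(.023,-.023)])-[240,190]+.4)*4))
a=cams.capture("top")[190:310,240:400]
cv2.imwrite("pics/c4.png",cv2.resize(a[:,:,::-1],None,fx=4,fy=4,interpolation=cv2.INTER_CUBIC))
# button IK scan: fingers closed, tool tilted by dl about panel y; yaw options
b=o+Rp@[0,.085,.022]
for yaw in(0,90,-90):
  for dl in(-28,-22,-15):
    R=np.c_[Rp[:,0],-Rp[:,1],-Rp[:,2]]@E('y',dl)@E('z',yaw)
    print(yaw,dl,[(np.round(j).astype(int).tolist(),round(e,4)) for j,e in(ik(b+Rp[:,2]*h,R,[20,10,-35,5,-30,60-yaw]) for h in(0,.08))])
E
```

```text
time_s: 11.55
tcp_pos: [0.5077, -0.0362, 0.2295]
ee_rot: [[0.938, -0.252, 0.237], [-0.276, -0.958, 0.075], [0.208, -0.136, -0.969]]
wrist_force: [-0.0, -1.0, 0.4]
gripper_width: 0.355
gripper_force: 0.0
[[388.08186908 295.3571492 ]
 [398.10573365 351.79126919]]
[[403.40407044 296.52919999]
 [383.06964881 350.63680135]]
[[416.90514464 302.48421576]
 [369.7482736  344.85896811]]
0 -28 [([33, 18, -30, 14, -33, 41], np.float64(0.0)), ([37, 9, -31, 12, -41, 38], np.float64(0.0))]
0 -22 [([33, 16, -40, 30, -23, 25], np.float64(0.0)), ([39, 7, -39, 23, -33, 27], np.float64(0.0))]
0 -15 [([19, 14, -53, 87, -10, -20], np.float64(0.0)), ([37, 5, -50, 46, -23, 6], np.float64(0.0))]
90 -28 [([33, 18, -30, 14, -33, -49], np.float64(0.0)), ([37, 9, -31, 12, -41, -52], np.float64(0.0))]
90 -22 [([33, 16, -40, 30, -23, -65], np.float64(0.0)), ([39, 7, -39, 23, -33, -63], np.float64(0.0))]
90 -15 [([19, 14, -53, 87, -10, -110], np.float64(0.0)), ([37, 5, -50, 46, -23, -84], np.float64(0.0))]
-90 -28 [([33, 18, -30, 14, -33, 131], np.float64(0.0)), ([37, 9, -31, 12, -41, 128], np.float64(0.0))]
-90 -22 [([33, 16, -40, 30, -23, 115], np.float64(0.0)), ([39, 7, -39, 23, -33, 117], np.float64(0.0))]
-90 -15 [([19, 14, -53, 87, -10, 70], np.float64(0.0)), ([37, 5, -50, 46, -23, 96], np.float64(0.0))]
```

View pics/c4.png

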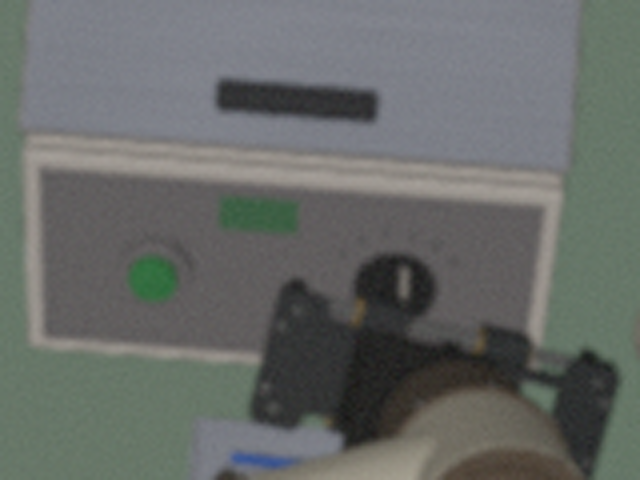

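The pointer tip is at crop (404,296). The prediction for 1.26 was (403,296), so the third click is confirmed. Now the button.

```bash
cat >> kin.py <<'E'
def btn(out,dl=-22):
    R=np.c_[Rp[:,0],-Rp[:,1],-Rp[:,2]]@E('y',dl);return o+Rp@[.001,.085,.022+out]-R@[.0095,0,0],R
E
python3 - <<'E'
from kin import *
p,R=btn(.07);print(p,R);delta(p,R)
t=np.array(r.sense()['tcp_pos']);print(ik(t,R,r.sense()['joints']))
E
```

```text
[0.50109407 0.13023551 0.15968321] [[ 0.9462845  -0.1000501   0.30746647]
 [-0.0951533  -0.9949824  -0.03091718]
 [ 0.30901699  0.         -0.95105652]]
t 11.6 j [ 13.6   3.9 -24.   -1.5 -48.1  61.6] shift [-0.0644 -0.149   0.076 ] rot6 [-0.86   0.929 -1.795] F [-0.9 -0.4 -1.3] w 0.3183391151145589 gf 0.0
(array([ 18.61191603,   1.32023797, -32.33658652,  11.33664137,
       -40.41039513,  58.02885875]), np.float64(4.1325258599594095e-10))
```

```bash
python3 -m handwheel '[[[-0.215,0.232,-0.449,0,0,0,0],[-0.215,0.232,-0.449,0,0,0,0],[-0.215,0.232,-0.449,0,0,0,0],[-0.215,0.232,-0.449,0,0,0,0],[0,0,0,-0.0073,-0.0275,0.0099,0],[0,0,0,-0.0073,-0.0275,0.0099,0],[0,0,0,-0.0073,-0.0275,0.0099,0],[0,0,0,-0.0073,-0.0275,0.0099,0],[0,0,0,-0.0073,-0.0275,0.0099,0],[0,0,0,-0.0073,-0.0275,0.0099,0],[0,0,0,0,0,0,0],[0,0,0,0,0,0,0]]]'
python3 -c "
from kin import *
delta(*btn(.07));delta(*btn(.01))"
```

```text
time_s: 12.8
tcp_pos: [0.4969, 0.1301, 0.1512]
ee_rot: [[0.949, -0.099, 0.298], [-0.093, -0.995, -0.034], [0.3, 0.004, -0.954]]
wrist_force: [0.1, -0.4, -0.6]
gripper_width: 0.006
gripper_force: 0.0
t 12.8 j [ 38.9   8.  -41.4  24.8 -30.5  25.2] shift [ 0.0065 -0.0005 -0.0069] rot6 [0.037 0.094 0.022] F [ 0.1 -0.4 -0.6] w 0.0056464823279368925 gf 0.0
t 12.8 j [ 38.9   8.  -41.4  24.8 -30.5  25.2] shift [ 0.0295 -0.0006  0.0485] rot6 [0.037 0.094 0.022] F [ 0.1 -0.4 -0.6] w 0.0056464823279368925 gf 0.0
```

```bash
python3 -m handwheel '[[[0.037,0.094,0.022,0,0,0,0],[0,0,0,0.0074,0,0.0121,0],[0,0,0,0.0074,0,0.0121,0],[0,0,0,0.0074,0,0.0121,0],[0,0,0,0.0074,0,0.0121,0],[0,0,0,0,0,0,0],[0,0,0,0,0,0,0]]]'
python3 - <<'E'
from kin import *
delta(*btn(.01))
p,R=btn(.01);t=np.array(r.sense()['tcp_pos']);print(np.round(R.T@-Rp[:,2],3), (np.append(proj([t],"scene"),0)))
a=cams.capture("top")[190:310,240:400];b=cams.capture("scene")[170:290,280:440]
cv2.imwrite("pics/c5.png",cv2.resize(np.hstack([a,b])[:,:,::-1],None,fx=2.5,fy=2.5,interpolation=cv2.INTER_CUBIC))
E
```

```text
time_s: 13.5
tcp_pos: [0.5409, 0.1254, 0.1152]
ee_rot: [[0.946, -0.102, 0.309], [-0.097, -0.995, -0.03], [0.311, -0.001, -0.951]]
wrist_force: [-0.2, 0.3, 0.7]
gripper_width: 0.005
gripper_force: 0.0
t 13.5 j [ 34.1  14.3 -41.   30.  -23.4  23.6] shift [-0.0019 -0.0009  0.0009] rot6 [-0.006 -0.015 -0.021] F [-0.2  0.3  0.7] w 0.004909365796732248 gf 0.0
[ 0.375 -0.     0.927] [349.04158989 217.60401207   0.        ]
```

View pics/c5.png

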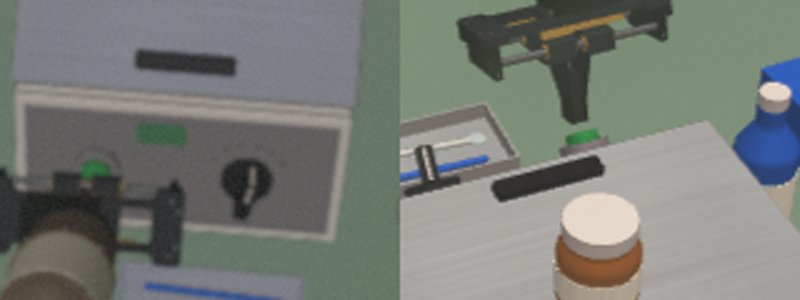

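The scene view shows the closed fingertips at (573,122), just above the button at (582,136), and the dial still on its notch. I press down in small steps.

```bash
python3 -m handwheel '[[[0,0,0,0.0011,0,0.0028,0],[0,0,0,0.0011,0,0.0028,0],[0,0,0,0.0011,0,0.0028,0],[0,0,0,0.0011,0,0.0028,0],[0,0,0,0,0,0,0]]]' | grep -E "force|tcp"
for i in 1 2; do python3 -m handwheel '[[[0,0,0,0.0008,0,0.0018,0],[0,0,0,0,0,0,0],[0,0,0,0,0,0,0]]]' | grep -E "wrist|tcp"; done
python3 -c "
from kin import *
delta(*btn(-.006));s=r.sense();print(-Rp[:,2]@s['wrist_force'])"
```

```text
tcp_pos: [0.5486, 0.1253, 0.1067]
wrist_force: [-1.7, 0.3, 2.6]
gripper_force: 1.4
tcp_pos: [0.5498, 0.1252, 0.1054]
wrist_force: [-3.3, 1.8, 2.1]
tcp_pos: [0.551, 0.1251, 0.1039]
wrist_force: [-4.0, 1.8, 4.9]
t 14.7 j [ 33.   16.  -41.2  32.  -21.4  22.5] shift [-0.002  -0.0001  0.0019] rot6 [-0.02  -0.028 -0.013] F [-4.   1.8  4.9] w 0.0062535456458249995 gf 3.0110092519316822
-6.445280015530249
```

```bash
for i in 1 2; do python3 -m handwheel '[[[0,0,0,0.0006,0,0.0014,0],[0,0,0,0,0,0,0],[0,0,0,0,0,0,0]]]' | grep -E "wrist|tcp"; done
python3 -c "
from kin import *
delta(*btn(-.006));s=r.sense();print(-Rp[:,2]@s['wrist_force'])"
```

```text
tcp_pos: [0.5514, 0.125, 0.1035]
wrist_force: [-13.0, 4.1, 12.2]
tcp_pos: [0.5518, 0.1249, 0.1032]
wrist_force: [-21.1, 4.9, 21.0]
t 15.3 j [ 32.8  16.1 -41.3  32.4 -21.2  22.2] shift [-0.0025 -0.0002  0.001 ] rot6 [-0.021 -0.038 -0.006] F [-21.1   4.9  21. ] w 0.005708810089673569 gf 15.186086960602552
-29.8694276505533
```

Button bottomed (the force jumps while the tip has stopped moving). I back off along the normal and check.

```bash
python3 -m handwheel '[[[0,0,0,-0.0038,0,-0.0093,0],[0,0,0,-0.0075,0,-0.0185,0],[0,0,0,-0.011,0,-0.028,0],[0,0,0,-0.011,0,-0.028,0],[0,0,0,-0.011,0,-0.028,0],[0,0,0,0,0,0,0],[0,0,0,0,0,0,0]]]'
python3 - <<'E'
from kin import *
a=cams.capture("top")[120:345,180:440];b=cams.capture("scene")[150:375,190:450]
cv2.imwrite("pics/c6.png",cv2.resize(np.hstack([a,b])[:,:,::-1],None,fx=1.5,fy=1.5,interpolation=cv2.INTER_CUBIC))
E
```

```text
time_s: 16.0
tcp_pos: [0.4764, 0.1324, 0.1941]
ee_rot: [[0.945, -0.101, 0.311], [-0.097, -0.995, -0.028], [0.312, -0.003, -0.95]]
wrist_force: [0.7, -0.5, -0.3]
gripper_width: 0.004
gripper_force: 0.0
```

View pics/c6.png

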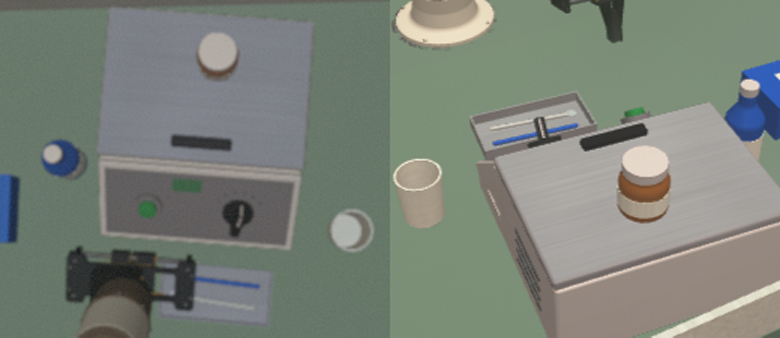

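The picture shows the button out at (147,209), the dial pointer on the third notch at (238,213), and the tray, bottle, beaker and jar where they were. The arm is clear of everything.

```bash
python3 -c "
from station import r
print(r.finish_job())"
```

```text
the job is handed in; nothing more can be done
None
```

I turned the dial to its anticlockwise stop, then three clicks clockwise, pressed the start button fully in and let it come out again. The last pictures show nothing displaced, and the job was handed in at about 16 s of the 48 s allowed.

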